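# Size an unmarked mounting pin in the sculptor's hole gauge

### The job

Size the unmarked mounting pin that stands in the red block: try it in the gauge plate's largest hole first, dipping it a good centimetre in, and step down through the smaller holes until one refuses it; press gently by feel there, never harder than about two kilograms (20 N). Then set it upright, collar flat on the plate, in the smallest hole that it passes, and let it go. Leave the spare pins and everything else on the bench where they are.

Things in the scene. Friction and masses are not known exactly. Their poses are not given: they have to be found in the camera images.
- gauge: Pin gauge, fixed: steel plate 52 x 240 x 12 mm carried as a bridge on a foot at each end, upper face 60 mm above the bench, open below. Five round through holes in one row, 44 mm apart: 24, 20, 16, 12, 8 mm diameter in order, the 24 mm one at the +y end. Origin: on the bench under the middle hole; y along the row towards the largest hole, z up.
- holder: Red-painted block, 64 x 64 x 50 mm, fixed to the bench, with one round socket (26 mm wide, 42 mm deep) in its top; the pin to be gauged stands in it. Origin: centre of its underside.
- holder_top (a point): Centre of the mouth of the red block's socket, 50 mm above the bench.
- rack: Dark wooden block, 130 x 64 x 50 mm, fixed, with two sockets holding the two spare pins, which must be left alone. Origin: centre of its underside.
- hole0 (a point): Centre of the 24 mm gauge hole's mouth, in the plate's upper face; z up.
- hole1 (a point): Centre of the 20 mm gauge hole's mouth, in the plate's upper face; z up.
- hole2 (a point): Centre of the 16 mm gauge hole's mouth, in the plate's upper face; z up.
- hole3 (a point): Centre of the 12 mm gauge hole's mouth, in the plate's upper face; z up.
- hole4 (a point): Centre of the 8 mm gauge hole's mouth, in the plate's upper face; z up.
- pin_a: Mounting pin, 60 to 130 g; the three differ only in the shank and any may be the one in the red block. Round steel shank 36 mm long, foot chamfered 1.3 mm, diameter unknown: 1 mm under the 20, 16 or 12 mm hole. Above it a brass collar 32 mm across, 5 mm thick, and a square wooden head 22 x 22 mm, 37 mm tall, to hold it by. Origin: on the axis at the collar's underside; z up the axis, x and y square to the head.
- pin_a_tip (a point): Centre of that pin's lower end, 36 mm below the underside of its collar.
- pin_b: Mounting pin, 60 to 130 g; the three differ only in the shank and any may be the one in the red block. Round steel shank 36 mm long, foot chamfered 1.3 mm, diameter unknown: 1 mm under the 20, 16 or 12 mm hole. Above it a brass collar 32 mm across, 5 mm thick, and a square wooden head 22 x 22 mm, 37 mm tall, to hold it by. Origin: on the axis at the collar's underside; z up the axis, x and y square to the head.
- pin_b_tip (a point): Centre of that pin's lower end, 36 mm below the underside of its collar.
- pin_c: Mounting pin, 60 to 130 g; the three differ only in the shank and any may be the one in the red block. Round steel shank 36 mm long, foot chamfered 1.3 mm, diameter unknown: 1 mm under the 20, 16 or 12 mm hole. Above it a brass collar 32 mm across, 5 mm thick, and a square wooden head 22 x 22 mm, 37 mm tall, to hold it by. Origin: on the axis at the collar's underside; z up the axis, x and y square to the head.
- pin_c_tip (a point): Centre of that pin's lower end, 36 mm below the underside of its collar.
- mallet: Bystander, to be left alone: stone hammer lying on the bench.
- chisel: Bystander, to be left alone: stone chisel, about 210 mm long, lying on the bench.
- brush: Bystander, to be left alone: dusting brush lying on the bench.
- offcut: Bystander, to be left alone: marble offcut, 75 x 55 x 45 mm.
- jar: Bystander, to be left alone: amber glass jar, 64 mm across, 85 mm tall, standing.
- rubbing_block: Bystander, to be left alone: terracotta-coloured rubbing block, 90 x 45 x 30 mm.
There are look-alikes about, which are no part of the job. What is shaped like the pin_c but purple is not meant.

How it is judged:
By the outcome, as a careful person would: the job done as asked, in the order asked, and still so for the second after the job is handed in, with the robot touching nothing.
It also fails if it takes over 72 s, if anything falls off the work surface, if the arm or the gripper's body presses on something with over 40 N, if the wrist force passes 120 N, or if a joint passes its speed limit or range.

### The arm

A 6-joint arm with a two-finger parallel gripper is mounted at the origin on the work surface. World frame = base frame: x ahead of the robot, y to its left, z up, the work surface at z = 0. Lengths are in m, angles in rad, forces in N, time in s.
With the tool pointing down it reaches from about 0.15 to 0.775 m from the base axis. Payload 6.1 kg.
Tool frame: the origin (TCP) lies between the finger pads; the fingertips stand 25 mm ahead of it and the grasp point (between the pads) lies 6 mm ahead of it (env.tip_extent is the distance from the TCP to the fingertips, in m); z points along the fingers, y is the line along which they close (so a half turn about z gives the same grasp; the last joint's range is limited). The gripper opens to 85 mm and grips with 20 to 120 N. Pads are 22 mm wide; open, the fingers measure 114 mm over their backs; the gripper's body (76 mm by 85 mm) begins 54 mm behind the grasp point. The pads swing forward as they close: fully open they stand 13 mm farther back than shut.
Start: joints at [-1.139, 0.126, -0.04, 1.405, 0, 1.571], TCP at [0.22, -0.477, 0.256] pointing down, gripper open.
Joint ranges: [-2.72, 2.72], [-0.95, 1.95], [-1.27, 1.35], [-1.78, 2.02], [-1.46, 1.47], [-3.14, 3.14]. Speed limits (rad/s): [2.39, 2.39, 3.01, 3.14, 3.14, 3.14].

### API

Orientations are given as a rotation vector (axis times angle).
In Python, from station import env, snapshot, calibration, hand_in gives the robot as it stands. The module is installed in compiled form; this text tells all that it offers.
- The arm moves only by the tool send_rows, never from a script. Its arguments are lists of equal length, an entry for each row: "dp": the shift along the world's x, y, z in mm, a list of three; "rotation": the turn, a rotation vector about the world's x, y, z in degrees, a list of three; "jaw": the finger opening in mm, from 0 to 85.4. In form: {"dp": [[dx, dy, dz], ...], "rotation": [[ax, ay, az], ...], "jaw": [jaw, ...]}. A call has 1 to 10 rows; each row shifts and turns the commanded pose from where the row before left it; what a row does not reach is not made up. A row lasts 1/10 s, in which the tool goes at most 50 mm and 8.59 degrees, less where a joint would pass 70% of its speed; a pose out of reach is approached as far as the arm can. A call is refused whole if a number of a shift passes 50 or a number of a turn 8.59, either way. A call with a gripper value outside its range is refused whole. The fingers move at their own pace and stop on an object; "force" is the grip in N (left out, the last holds). Time passes only in rows, so rows that do not move let the fingers close. It gives the time, the measured TCP pose, the force, the opening and the grip force at its end, in the units of the state.
- env.state(): the state, without advancing time (a new reading comes with each control period).
- snapshot(name): name is "side" or "top"; returns the picture (420x560x3 uint8, blue, green, red); there is no depth.
- calibration(name): a dict with "fx", "fy", "cx", "cy" (pixels), "rvec" (rotation vector, rad) and "tvec" (3), from world to camera coordinates, as OpenCV has them. Camera axes: x right, y down, z forward; pixel columns grow to the right and rows downward; lengths in m; the calibration is good to about 2 mm. A picture is of the moment at which its call begins. calibration takes no time and is no camera call.
- hand_in(): hands the job in; it is judged then, once.
The state is a dict: "time": time; "joint_positions": joint angles; "qvel": joint speeds; "effort": joint torques, N m; "tcp_pos": TCP position; "orientation": TCP orientation; "contact_force": force on the tool from outside, world axes, zero at the start; "moment": the same for the moment, N m; "opening": opening from 0.0 (shut) to 1.0 (fully open); "finger_force": force on a finger pad.
Only numpy, scipy, OpenCV 4.12 (cv2) and the standard library are available. Lean on these libraries where they do the work, as an engineer would, in place of code of your own. Each camera call takes 0.05 s, during which the arm holds its last target. There are 200 camera calls.

## Working session

There is one attempt and no reset: what is moved stays moved. The work goes in short steps, Python scripts to look and compute and a tool call to move; the robot and the scene stay as the last step left them, time stands still between calls to the robot, and variables do not carry over. Pictures are saved under pics/ and viewed, at most 10 in all, crops included, and the job is handed in when it is done.

Besides the shell and the picture viewer there is one more tool, called in YAML: its name, and indented under it one key for each argument. send_rows: Moves the arm, as the interface text tells. Its arguments: {"type":"object","properties":{"dp":{"type":"array","items":{"type":"array","items":{"type":"number"}}},"rotation":{"type":"array","items":{"type":"array","items":{"type":"number"}}},"jaw":{"type":"array","items":{"type":"number"}},"force":{"type":"number"}},"required":["dp","rotation","jaw"]}

```bash
mkdir -p pics
cat > h.py <<'E'
import numpy as np, cv2
from station import env, snapshot, calibration
def P(name):
    c=calibration(name); R=cv2.Rodrigues(np.array(c["rvec"],float))[0]
    return np.array([[c["fx"],0,c["cx"]],[0,c["fy"],c["cy"]],[0,0,1]]),R,np.array(c["tvec"],float).reshape(3)
def ray(name,u,v):
    K,R,t=P(name); d=R.T@np.linalg.solve(K,[u,v,1]); return -R.T@t,d
def at(name,u,v,z):
    o,d=ray(name,u,v); return o+d*(z-o[2])/d[2]
def tri(a,b):
    (o1,d1),(o2,d2)=ray("top",*a),ray("side",*b)
    s=np.linalg.lstsq(np.c_[d1,-d2],o2-o1,rcond=None)[0]
    p,q=o1+s[0]*d1,o2+s[1]*d2; return (p+q)/2,np.linalg.norm(p-q)
def proj(name,p):
    K,R,t=P(name); q=K@(R@np.array(p)+t); return q[:2]/q[2]
E
python3 - <<'E'
from h import *
for n in("top","side"):
    cv2.imwrite(f"pics/{n}0.png",snapshot(n)); o=ray(n,280,210); print(n,o)
s=env.state(); print(s["time"],s["tcp_pos"],s["orientation"],s["contact_force"],s["opening"])
E
```

```text
top (array([ 0.43001172, -0.00610393,  1.26167061]), array([ 0.10587095, -0.01150425, -0.99440762]))
side (array([0.20788395, 0.74569351, 0.54482467]), array([ 0.34853788, -0.7833205 , -0.51491343]))
0.1 [ 0.21956734 -0.47653324  0.25561559] [-3.06733373e+00 -6.72676224e-01  4.72651833e-04] [ 0.15426951 -0.00617763  0.14630256] 0.9950797698121278
```

View pics/top0.png

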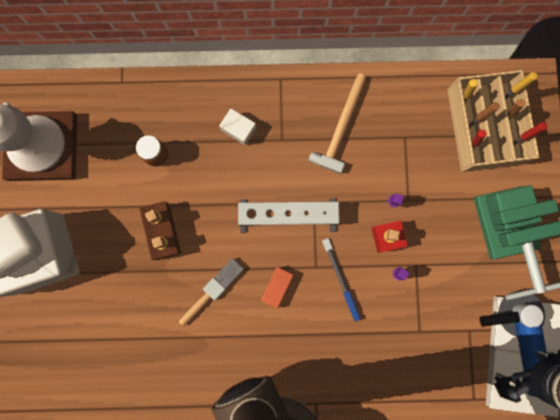

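View pics/side0.png

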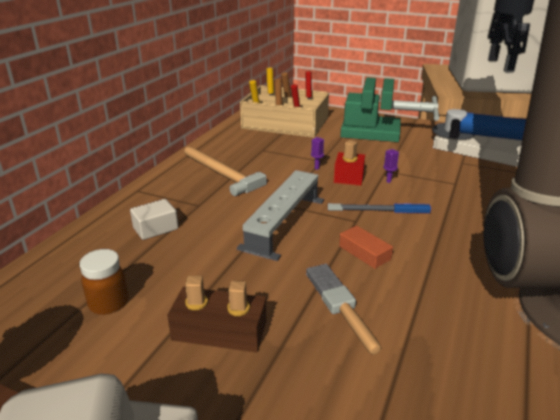

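The pin to gauge stands in the red block: top (391,237), side (350,152). It could be confused with:
- the purple look-alikes, top (397,200) and (401,273)
- the rack spares, top (152,215) and (160,242)

The gauge is at top (250–335,213), with its largest hole on the left, which is +y. Next is a close crop to check the choice.

Run:
```python
from h import *
t=cv2.imread("pics/top0.png"); s=cv2.imread("pics/side0.png")
f=lambda im,x,y,w,h,k: cv2.resize(im[y:y+h,x:x+w],(w*k,h*k),interpolation=cv2.INTER_CUBIC)
o=np.zeros((600,800,3),np.uint8)
a=f(t,232,190,114,50,7); o[:350,:798]=a[:350]
b=f(t,366,216,50,41,6); o[354:600,:300]=b
c=f(s,325,134,50,55,6)[:246]; 
c=f(s,325,136,55,50,5); o[350:600,310:585]=c
d=f(s,240,165,80,90,2); 
o[360:540,600:760]=d
cv2.imwrite("pics/c1.png",o)
```

```text
(no output)
```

View pics/c1.png

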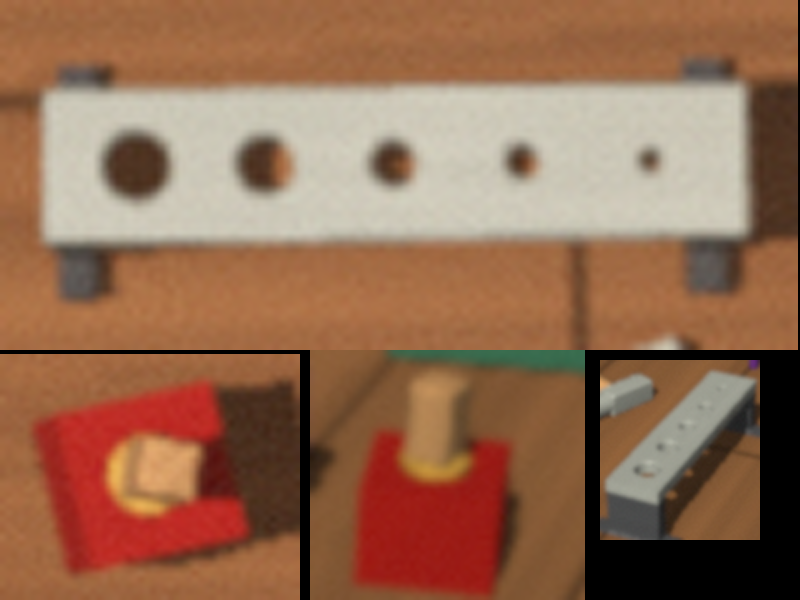

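Run:
```python
from h import *
np.set_printoptions(precision=4,suppress=True)
T=lambda U,V:((U+.5)/7-.5+232,(V+.5)/7-.5+190)
B=lambda U,V:((U+.5)/6-.5+366,(V-354+.5)/6-.5+216)
S=lambda U,V:((U-310+.5)/5-.5+325,(V-350+.5)/5-.5+136)
D=lambda U,V:((U-600+.5)/2-.5+240,(V-360+.5)/2-.5+165)
print("plate +x+y corner",tri(T(42,90),D(607,487)))
print("hole0",tri(T(136,165),D(648,469)))
h=np.array([at("top",*T(*p),.06) for p in[(136,165),(265,164),(393,162),(521,161),(650,159)]]);print(h)
d=h[0]-h[4];print("yaw",np.degrees(np.arctan2(-d[0],d[1])),np.linalg.norm(d))
print("plate c",np.mean([at("top",*T(*p),.06) for p in[(42,90),(748,84),(750,236),(43,243)]],0))
print("head top",tri(B(169,468),S(440,376)))
q=np.array([at("top",*B(*p),.092) for p in[(142,433),(203,445),(195,503),(135,490)]]);print(q,q.mean(0))
print("collar",at("top",*B(148,475),.055), "block", np.mean([at("top",*B(*p),.05) for p in[(55,418),(212,383),(250,535),(85,570)]],0))
print(np.degrees(env.state()["joint_positions"]))
```

```text
plate +x+y corner (array([0.5778, 0.081 , 0.0519]), np.float64(0.003718775101625306))
hole0 (array([0.5512, 0.0491, 0.0593]), np.float64(0.0018952956318336732))
[[ 0.552   0.0495  0.06  ]
 [ 0.5513  0.0054  0.06  ]
 [ 0.551  -0.0383  0.06  ]
 [ 0.5504 -0.082   0.06  ]
 [ 0.55   -0.1261  0.06  ]]
yaw -0.6329871970035872 0.1755770257713361
plate c [ 0.5506 -0.0393  0.06  ]
head top (array([ 0.4909, -0.2812,  0.0944]), np.float64(0.0006552982026764981))
[[ 0.505  -0.272   0.092 ]
 [ 0.4999 -0.2953  0.092 ]
 [ 0.4776 -0.2911  0.092 ]
 [ 0.4831 -0.2682  0.092 ]] [ 0.4914 -0.2816  0.092 ]
collar [ 0.4906 -0.2819  0.055 ] block [ 0.4904 -0.284   0.05  ]
[-65.2616   7.238   -2.3192  80.5228  -0.0001  89.9997]
```

The crop confirms the choice: a wooden head with a brass collar in the red block. The head's centre is at (0.491, -0.2815), its top at z≈0.092 and its yaw ≈ -11.5°. I'm moving above it now.

send_rows:
  dp:
    - [27,19.5,-8]
    - [27,19.5,-8]
    - [27,19.5,-8]
    - [27,19.5,-8]
    - [27,19.5,-8]
    - [27,19.5,-8]
    - [27,19.5,-8]
    - [27,19.5,-8]
    - [27,19.5,-8]
    - [27,19.5,-8]
  rotation:
    - [0,0,6]
    - [0,0,6]
    - [0,0,6]
    - [0,0,6]
    - [0,0,6]
    - [0,0,6]
    - [0,0,6]
    - [0,0,6]
    - [0,0,5.8]
    - [0,0,0]
  jaw: [50,50,50,50,50,50,50,50,50,50]
  force: 60

```text
time: 1.1
tcp_pos: [0.4905, -0.2807, 0.1756]
orientation: [-2.429, -1.991, 0.001]
contact_force: [0.7, 0.1, -0.2]
opening: 0.581
finger_force: 0.0
```

```bash
cat > st.py <<'E'
from h import *
from scipy.spatial.transform import Rotation as Ro
np.set_printoptions(precision=4,suppress=True)
s=env.state(); R=Ro.from_rotvec(s["orientation"]).as_matrix()
print(s["time"],s["tcp_pos"],"z",R[:,2],"y yaw",np.degrees(np.arctan2(R[1,1],R[0,1])),"F",s["contact_force"],"op",s["opening"],s["finger_force"],"q6",s["joint_positions"][5])
E
python3 st.py
```

```text
1.1 [ 0.4905 -0.2807  0.1756] z [-0.0007  0.0003 -1.    ] y yaw -11.328112713411823 F [ 0.729   0.1229 -0.2379] op 0.5814053133631397 0.0 q6 1.2487666704866216
```

send_rows:
  dp:
    - [0,-0.5,-25]
    - [0,-0.3,-25]
    - [0,0,-15]
    - [0,0,-12]
    - [0,0,-8]
    - [0,0,-4]
    - [0,0,-2]
    - [0,0,0]
  rotation:
    - [0,0,0]
    - [0,0,0]
    - [0,0,0]
    - [0,0,0]
    - [0,0,0]
    - [0,0,0]
    - [0,0,0]
    - [0,0,0]
  jaw: [50,50,50,50,50,50,50,50]

```text
time: 1.9
tcp_pos: [0.4899, -0.2828, 0.0857]
orientation: [2.432, 1.988, 0.0]
contact_force: [-0.4, -0.6, 0.9]
opening: 0.587
finger_force: 0.0
```

Run:
```python
from h import *
f=lambda im,x,y,w,h,k: cv2.resize(im[y:y+h,x:x+w],(w*k,h*k),interpolation=cv2.INTER_CUBIC)
cv2.imwrite("pics/g1.png",np.hstack([f(snapshot("side"),315,80,70,110,5),f(snapshot("top"),355,190,70,110,5)]))
```

```text
(no output)
```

View pics/g1.png

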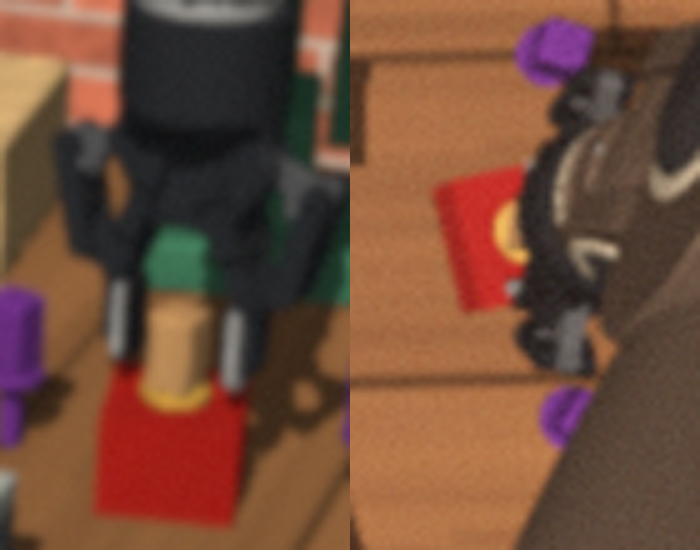

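The fingers straddle the head cleanly, and nothing touches the purple pins. Closing the jaw.

send_rows:
  dp:
    - [0.5,1,-1]
    - [0,0,0]
    - [0,0,0]
    - [0,0,0]
    - [0,0,0]
    - [0,0,0]
    - [0,0,0]
    - [0,0,0]
    - [0,0,0]
    - [0,0,0]
  rotation:
    - [0,0,0]
    - [0,0,0]
    - [0,0,0]
    - [0,0,0]
    - [0,0,0]
    - [0,0,0]
    - [0,0,0]
    - [0,0,0]
    - [0,0,0]
    - [0,0,0]
  jaw: [40,30,20,15,15,15,15,15,15,15]
  force: 60

```text
time: 3.0
tcp_pos: [0.4904, -0.2817, 0.0847]
orientation: [2.432, 1.988, 0.0]
contact_force: [-0.3, 0.4, 3.8]
opening: 0.246
finger_force: 59.2
```

```bash
python3 st.py
```

```text
3.0 [ 0.4904 -0.2817  0.0847] z [ 0.0005 -0.0002 -1.    ] y yaw -11.457985968060314 F [-0.3022  0.3948  3.7794] op 0.2458765929003151 59.19037878513336 q6 1.2493820978482069
```

send_rows:
  dp:
    - [0,0,3]
    - [0,0,8]
    - [0,0,15]
    - [0,0,20]
    - [0,0,20]
    - [0,0,14]
    - [0,0,5]
    - [0,0,0]
  rotation:
    - [0,0,0]
    - [0,0,0]
    - [0,0,0]
    - [0,0,0]
    - [0,0,0]
    - [0,0,0]
    - [0,0,0]
    - [0,0,0]
  jaw: [15,15,15,15,15,15,15,15]

```text
time: 3.8
tcp_pos: [0.4905, -0.2818, 0.1698]
orientation: [2.431, 1.988, 0.001]
contact_force: [-0.4, -0.0, -2.0]
opening: 0.249
finger_force: 58.7
```

send_rows:
  dp:
    - [6,30,0]
    - [6,34,0]
    - [6,36,0]
    - [6,36,0]
    - [6,36,0]
    - [6,36,0]
    - [6,36,0]
    - [6,36,0]
    - [8,35,0]
    - [5.5,16,0]
  rotation:
    - [0,0,0]
    - [0,0,0]
    - [0,0,0]
    - [0,0,0]
    - [0,0,0]
    - [0,0,0]
    - [0,0,0]
    - [0,0,0]
    - [0,0,0]
    - [0,0,0]
  jaw: [15,15,15,15,15,15,15,15,15,15]

```text
time: 4.8
tcp_pos: [0.5513, 0.0519, 0.168]
orientation: [-2.429, -1.991, 0.002]
contact_force: [-0.4, -0.7, -1.4]
opening: 0.253
finger_force: 58.7
```

```bash
python3 st.py
python3 - <<'E'
from h import *
f=lambda im,x,y,w,h,k: cv2.resize(im[y:y+h,x:x+w],(w*k,h*k),interpolation=cv2.INTER_CUBIC)
cv2.imwrite("pics/s1.png",np.hstack([f(snapshot("side"),220,90,80,150,4),f(snapshot("top"),200,140,110,150,4)]))
E
```

```text
4.8 [0.5513 0.0519 0.168 ] z [-0.0019  0.0003 -1.    ] y yaw -11.317293884850395 F [-0.3626 -0.7326 -1.3748] op 0.25299637239947864 58.70394051074982 q6 1.8618819634766977
```

View pics/s1.png

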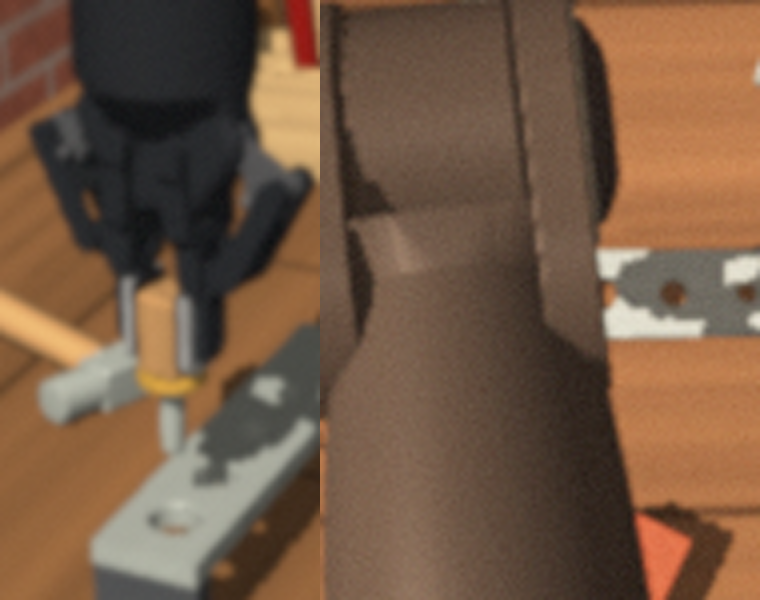

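```bash
python3 st.py
python3 - <<'E'
from h import *
p=env.state()["tcp_pos"]
g=lambda n,q:(proj(n,q)-[220,90]+.5)*4-.5
print("tip",g("side",[p[0],p[1],p[2]-.0707]),"collar",g("side",[p[0],p[1],p[2]-.0347]),"hole0",g("side",[.552,.0495,.06]))
E
```

```text
4.9 [0.5518 0.0511 0.1681] z [-0.0015 -0.0001 -1.    ] y yaw -11.28677847394143 F [ 0.4587 -0.4328 -1.3324] op 0.24723795300086954 58.72019648551941 q6 1.8601221177010723
tip [169.84927317 447.36241627] collar [168.36897328 375.71096784] hole0 [172.39042767 516.99043519]
```

send_rows:
  dp:
    - [0.3,-1.6,-8]
    - [0,0,-12]
    - [0,0,-10]
    - [0,0,-5]
    - [0,0,-4]
    - [0,0,-4]
    - [0,0,-4]
    - [0,0,-4]
    - [0,0,-3]
    - [0,0,0]
  rotation:
    - [0,0,0]
    - [0,0,0]
    - [0,0,0]
    - [0,0,0]
    - [0,0,0]
    - [0,0,0]
    - [0,0,0]
    - [0,0,0]
    - [0,0,0]
    - [0,0,0]
  jaw: [15,15,15,15,15,15,15,15,15,15]

```text
time: 5.9
tcp_pos: [0.5518, 0.0478, 0.1148]
orientation: [-2.432, -1.988, 0.001]
contact_force: [0.3, 0.8, -0.7]
opening: 0.253
finger_force: 58.7
```

send_rows:
  dp:
    - [0,0.8,0]
    - [0,0,8]
    - [0,0,12]
    - [0,0,5]
    - [0,0,0]
    - [0,-14,0]
    - [-0.5,-15,0]
    - [0,-10,0]
    - [0,-4.2,0]
    - [0,0,0]
  rotation:
    - [0,0,0]
    - [0,0,0]
    - [0,0,0]
    - [0,0,0]
    - [0,0,0]
    - [0,0,0]
    - [0,0,0]
    - [0,0,0]
    - [0,0,0]
    - [0,0,0]
  jaw: [15,15,15,15,15,15,15,15,15,15]

```text
time: 6.9
tcp_pos: [0.5514, 0.0044, 0.1401]
orientation: [-2.434, -1.986, 0.0]
contact_force: [-0.9, -0.9, -0.1]
opening: 0.252
finger_force: 58.7
```

send_rows:
  dp:
    - [0,0,0]
    - [0,0,0]
  rotation:
    - [0,0,0]
    - [0,0,0]
  jaw: [15,15]

```text
time: 7.1
tcp_pos: [0.5515, 0.0056, 0.1403]
orientation: [-2.432, -1.989, -0.0]
contact_force: [-0.1, 0.2, -0.7]
opening: 0.25
finger_force: 58.7
```

send_rows:
  dp:
    - [0,0,-4]
    - [0,0,-4]
    - [0,0,-3]
    - [0,0,-3]
    - [0,0,-3]
    - [0,0,-4]
    - [0,0,-4]
    - [0,0,0]
  rotation:
    - [0,0,0]
    - [0,0,0]
    - [0,0,0]
    - [0,0,0]
    - [0,0,0]
    - [0,0,0]
    - [0,0,0]
    - [0,0,0]
  jaw: [15,15,15,15,15,15,15,15]

```text
time: 7.9
tcp_pos: [0.5511, 0.0054, 0.1145]
orientation: [-2.432, -1.988, 0.001]
contact_force: [-0.2, -0.0, -1.2]
opening: 0.248
finger_force: 58.7
```

Hole1 (20 mm) took the pin to about 16 mm deep with no contact. Next is hole2 at (0.551, -0.0383).

send_rows:
  dp:
    - [0,0,8]
    - [0,0,12]
    - [0,0,5]
    - [0,0,0]
    - [0,-14,0]
    - [0,-15,0]
    - [0,-10,0]
    - [0,-4.7,0]
    - [0,0,0]
    - [0,0,0]
  rotation:
    - [0,0,0]
    - [0,0,0]
    - [0,0,0]
    - [0,0,0]
    - [0,0,0]
    - [0,0,0]
    - [0,0,0]
    - [0,0,0]
    - [0,0,0]
    - [0,0,0]
  jaw: [15,15,15,15,15,15,15,15,15,15]

```text
time: 8.9
tcp_pos: [0.5514, -0.0385, 0.1402]
orientation: [-2.432, -1.988, 0.0]
contact_force: [-0.4, 0.5, -1.2]
opening: 0.249
finger_force: 58.7
```

```bash
python3 st.py
python3 - <<'E'
from h import *
f=lambda im,x,y,w,h,k: cv2.resize(im[y:y+h,x:x+w],(w*k,h*k),interpolation=cv2.INTER_CUBIC)
cv2.imwrite("pics/s2.png",f(snapshot("side"),240,130,80,75,8))
p=env.state()["tcp_pos"]
g=lambda n,q:(proj(n,q)-[240,130]+.5)*8-.5
print("tip",g("side",[p[0],p[1],p[2]-.0707]),"collar",g("side",[p[0],p[1],p[2]-.0347]),[g("side",q) for q in [(.552,.0495,.06),(.5513,.0054,.06),(.551,-.0383,.06)]])
E
```

```text
8.9 [ 0.5514 -0.0385  0.1402] z [-0.0003  0.0003 -1.    ] y yaw -11.49018701819604 F [-0.3859  0.5179 -1.1693] op 0.2487380606996733 58.71606767177582 q6 1.701550241236666
tip [343.22358687 506.91890665] collar [343.59679462 374.90828959] [array([185.28085533, 714.48087038]), array([269.11680236, 624.46743993]), array([344.91492426, 541.1755212 ])]
```

View pics/s2.png

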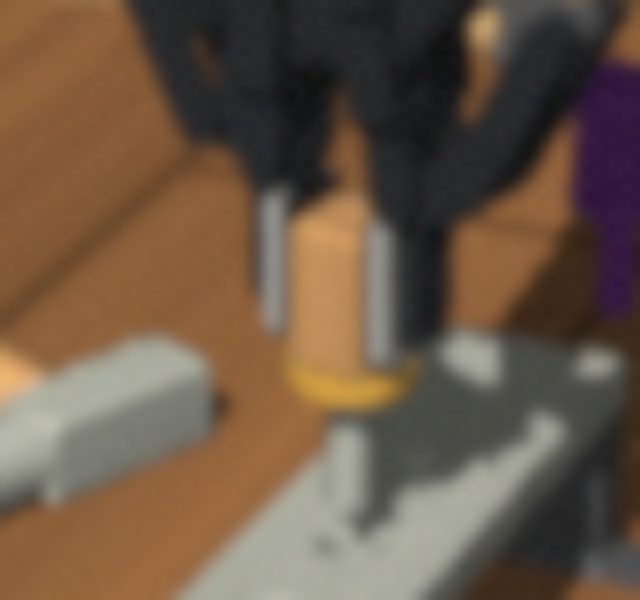

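The picture shows the shank upright over the third hole, and by its width against the collar it is about 11 mm across. I'm dipping it into hole2 gently.

send_rows:
  dp:
    - [0,0,-4]
    - [0,0,-3]
    - [0,0,-2]
    - [0,0,-2]
    - [0,0,-2]
    - [0,0,0]
  rotation:
    - [0,0,0]
    - [0,0,0]
    - [0,0,0]
    - [0,0,0]
    - [0,0,0]
    - [0,0,0]
  jaw: [15,15,15,15,15,15]

```text
time: 9.55
tcp_pos: [0.5513, -0.0382, 0.1269]
orientation: [-2.432, -1.988, 0.001]
contact_force: [0.3, -0.5, -0.8]
opening: 0.248
finger_force: 58.7
```

send_rows:
  dp:
    - [0,0,-3]
    - [0,0,-4]
    - [0,0,-4]
    - [0,0,-2]
    - [0,0,0]
  rotation:
    - [0,0,0]
    - [0,0,0]
    - [0,0,0]
    - [0,0,0]
    - [0,0,0]
  jaw: [15,15,15,15,15]

```text
time: 10.05
tcp_pos: [0.5512, -0.0383, 0.1138]
orientation: [-2.432, -1.988, 0.001]
contact_force: [-0.1, 0.2, -0.4]
opening: 0.247
finger_force: 58.7
```

send_rows:
  dp:
    - [0,0,8]
    - [0,0,12]
    - [0,0,5]
    - [0,0,1]
    - [0,-14,0]
    - [-0.6,-15,0]
    - [-0.3,-10,0]
    - [0,-4.7,0]
    - [0,0,0]
    - [0,0,0]
  rotation:
    - [0,0,0]
    - [0,0,0]
    - [0,0,0]
    - [0,0,0]
    - [0,0,0]
    - [0,0,0]
    - [0,0,0]
    - [0,0,0]
    - [0,0,0]
    - [0,0,0]
  jaw: [15,15,15,15,15,15,15,15,15,15]

```text
time: 11.05
tcp_pos: [0.5505, -0.0822, 0.1401]
orientation: [-2.432, -1.988, 0.0]
contact_force: [-0.0, -0.2, -0.9]
opening: 0.251
finger_force: 58.7
```

Hole2 passed at about 17 mm. Now hole3 (12 mm), with fine steps near contact.

send_rows:
  dp:
    - [0,0,-3]
    - [0,0,-3]
    - [0,0,-2]
    - [0,0,-1]
    - [0,0,-0.5]
    - [0,0,0]
  rotation:
    - [0,0,0]
    - [0,0,0]
    - [0,0,0]
    - [0,0,0]
    - [0,0,0]
    - [0,0,0]
  jaw: [15,15,15,15,15,15]

```text
time: 11.65
tcp_pos: [0.5506, -0.0819, 0.1307]
orientation: [-2.432, -1.989, 0.0]
contact_force: [-0.5, -0.7, -0.8]
opening: 0.247
finger_force: 58.7
```

send_rows:
  dp:
    - [0,0,-0.5]
    - [0,0,-0.5]
    - [0,0,0]
  rotation:
    - [0,0,0]
    - [0,0,0]
    - [0,0,0]
  jaw: [15,15,15]

```text
time: 11.95
tcp_pos: [0.5506, -0.082, 0.1298]
orientation: [-2.432, -1.988, 0.0]
contact_force: [0.3, -0.8, -1.2]
opening: 0.245
finger_force: 58.7
```

send_rows:
  dp:
    - [0,0,-0.5]
    - [0,0,-0.5]
    - [0,0,0]
  rotation:
    - [0,0,0]
    - [0,0,0]
    - [0,0,0]
  jaw: [15,15,15]

```text
time: 12.25
tcp_pos: [0.5506, -0.082, 0.1287]
orientation: [-2.432, -1.988, 0.0]
contact_force: [0.0, -0.9, -0.5]
opening: 0.248
finger_force: 58.7
```

send_rows:
  dp:
    - [0,0,-0.5]
    - [0,0,-0.5]
    - [0,0,0]
  rotation:
    - [0,0,0]
    - [0,0,0]
    - [0,0,0]
  jaw: [15,15,15]

```text
time: 12.55
tcp_pos: [0.5506, -0.082, 0.1277]
orientation: [2.432, 1.989, -0.0]
contact_force: [0.8, -1.0, -1.6]
opening: 0.252
finger_force: 58.7
```

send_rows:
  dp:
    - [0,0,-1]
    - [0,0,-1]
    - [0,0,-1]
    - [0,0,-1]
    - [0,0,0]
  rotation:
    - [0,0,0]
    - [0,0,0]
    - [0,0,0]
    - [0,0,0]
    - [0,0,0]
  jaw: [15,15,15,15,15]

```text
time: 13.05
tcp_pos: [0.5506, -0.082, 0.1236]
orientation: [-2.432, -1.989, 0.0]
contact_force: [-0.1, -0.2, -1.6]
opening: 0.248
finger_force: 58.6
```

send_rows:
  dp:
    - [0,0,-1]
    - [0,0,-2]
    - [0,0,-2]
    - [0,0,-2]
    - [0,0,-2]
    - [0,0,-1]
    - [0,0,0]
  rotation:
    - [0,0,0]
    - [0,0,0]
    - [0,0,0]
    - [0,0,0]
    - [0,0,0]
    - [0,0,0]
    - [0,0,0]
  jaw: [15,15,15,15,15,15,15]

```text
time: 13.75
tcp_pos: [0.5506, -0.0821, 0.1136]
orientation: [-2.432, -1.988, 0.0]
contact_force: [0.4, -1.4, -1.2]
opening: 0.248
finger_force: 58.6
```

The pin passes the 12 mm hole to 17 mm deep with no load. The 8 mm hole should refuse it, so I'm trying that gently.

send_rows:
  dp:
    - [0,0,6]
    - [0,0,9]
    - [0,0,8]
    - [0,0,3.5]
    - [0,-14,0]
    - [-0.5,-15,0]
    - [0,-10,0]
    - [0,-5,0]
    - [0,0,0]
    - [0,0,0]
  rotation:
    - [0,0,0]
    - [0,0,0]
    - [0,0,0]
    - [0,0,0]
    - [0,0,0]
    - [0,0,0]
    - [0,0,0]
    - [0,0,0]
    - [0,0,0]
    - [0,0,0]
  jaw: [15,15,15,15,15,15,15,15,15,15]

```text
time: 14.75
tcp_pos: [0.5499, -0.1262, 0.14]
orientation: [-2.432, -1.987, 0.0]
contact_force: [0.8, -0.2, -0.2]
opening: 0.248
finger_force: 59.2
```

send_rows:
  dp:
    - [0,0,-3]
    - [0,0,-3]
    - [0,0,-1]
    - [0,0,-0.5]
    - [0,0,-0.5]
    - [0,0,0]
  rotation:
    - [0,0,0]
    - [0,0,0]
    - [0,0,0]
    - [0,0,0]
    - [0,0,0]
    - [0,0,0]
  jaw: [15,15,15,15,15,15]

```text
time: 15.35
tcp_pos: [0.5501, -0.1259, 0.1323]
orientation: [2.432, 1.989, 0.0]
contact_force: [-1.0, -0.8, -1.2]
opening: 0.249
finger_force: 59.2
```

send_rows:
  dp:
    - [0,0,-0.5]
    - [0,0,-0.3]
    - [0,0,0]
  rotation:
    - [0,0,0]
    - [0,0,0]
    - [0,0,0]
  jaw: [15,15,15]

```text
time: 15.65
tcp_pos: [0.5501, -0.126, 0.1315]
orientation: [-2.432, -1.989, 0.0]
contact_force: [0.5, 0.2, -1.0]
opening: 0.247
finger_force: 59.2
```

send_rows:
  dp:
    - [0,0,-0.4]
    - [0,0,-0.3]
    - [0,0,0]
  rotation:
    - [0,0,0]
    - [0,0,0]
    - [0,0,0]
  jaw: [15,15,15]

```text
time: 15.95
tcp_pos: [0.5501, -0.126, 0.1307]
orientation: [-2.432, -1.988, 0.0]
contact_force: [0.7, -0.3, -1.3]
opening: 0.247
finger_force: 59.2
```

send_rows:
  dp:
    - [0,0,-0.3]
    - [0,0,0]
  rotation:
    - [0,0,0]
    - [0,0,0]
  jaw: [15,15]

```text
time: 16.15
tcp_pos: [0.5501, -0.126, 0.1306]
orientation: [2.432, 1.989, 0.0]
contact_force: [1.0, 0.2, 0.4]
opening: 0.25
finger_force: 59.4
```

send_rows:
  dp:
    - [0,0,-0.2]
    - [0,0,0]
  rotation:
    - [0,0,0]
    - [0,0,0]
  jaw: [15,15]

```text
time: 16.35
tcp_pos: [0.5502, -0.126, 0.1305]
orientation: [2.432, 1.988, 0.0]
contact_force: [-0.1, -0.6, 0.9]
opening: 0.247
finger_force: 59.5
```

send_rows:
  dp:
    - [0,0,-0.3]
    - [0,0,0]
  rotation:
    - [0,0,0]
    - [0,0,0]
  jaw: [15,15]

```text
time: 16.55
tcp_pos: [0.5502, -0.126, 0.1304]
orientation: [2.432, 1.988, 0.0]
contact_force: [-1.5, 1.3, 4.3]
opening: 0.25
finger_force: 59.9
```

send_rows:
  dp:
    - [0,0,-0.3]
    - [0,0,0]
  rotation:
    - [0,0,0]
    - [0,0,0]
  jaw: [15,15]

```text
time: 16.75
tcp_pos: [0.5502, -0.126, 0.1302]
orientation: [2.432, 1.988, 0.001]
contact_force: [-2.1, 1.0, 4.6]
opening: 0.247
finger_force: 60.2
```

send_rows:
  dp:
    - [0,0,-0.3]
    - [0,0,0]
  rotation:
    - [0,0,0]
    - [0,0,0]
  jaw: [15,15]

```text
time: 16.95
tcp_pos: [0.5502, -0.126, 0.1302]
orientation: [2.432, 1.988, 0.001]
contact_force: [-1.8, 0.2, 6.5]
opening: 0.248
finger_force: 60.4
```

send_rows:
  dp:
    - [0,0,-0.5]
    - [0,0,0]
    - [0,0,0]
  rotation:
    - [0,0,0]
    - [0,0,0]
    - [0,0,0]
  jaw: [15,15,15]

```text
time: 17.25
tcp_pos: [0.5503, -0.126, 0.1301]
orientation: [2.431, 1.988, 0.001]
contact_force: [-3.1, 0.9, 8.9]
opening: 0.247
finger_force: 60.8
```

send_rows:
  dp:
    - [0,0,3]
    - [0,0,5]
    - [0,0,3.4]
    - [0,0,0]
    - [0,14,0]
    - [0.5,15,0]
    - [0,10,0]
    - [0,5,0]
    - [0,0,0]
    - [0,0,0]
  rotation:
    - [0,0,0]
    - [0,0,0]
    - [0,0,0]
    - [0,0,0]
    - [0,0,0]
    - [0,0,0]
    - [0,0,0]
    - [0,0,0]
    - [0,0,0]
    - [0,0,0]
  jaw: [15,15,15,15,15,15,15,15,15,15]

```text
time: 18.25
tcp_pos: [0.5506, -0.0818, 0.1403]
orientation: [2.431, 1.989, -0.0]
contact_force: [0.5, 0.3, -0.2]
opening: 0.246
finger_force: 59.2
```

```bash
python3 st.py
```

```text
18.25 [ 0.5506 -0.0818  0.1403] z [ 0.     -0.0003 -1.    ] y yaw -11.424293442562439 F [ 0.5092  0.2898 -0.2334] op 0.2462418440387416 59.20133650302887 q6 1.622845590185682
```

The 8 mm hole refused the pin at about 10 N, standing on the plate. Now I'm seating it in the 12 mm hole.

send_rows:
  dp:
    - [0,-0.1,-4]
    - [0,0,-4]
    - [0,0,-1]
    - [0,0,-1]
    - [0,0,-1]
    - [0,0,-1]
    - [0,0,-1]
    - [0,0,0]
  rotation:
    - [0,0,0]
    - [0,0,0]
    - [0,0,0]
    - [0,0,0]
    - [0,0,0]
    - [0,0,0]
    - [0,0,0]
    - [0,0,0]
  jaw: [15,15,15,15,15,15,15,15]

```text
time: 19.05
tcp_pos: [0.5506, -0.0821, 0.1272]
orientation: [-2.432, -1.989, 0.0]
contact_force: [-0.1, -0.2, -1.4]
opening: 0.25
finger_force: 59.2
```

send_rows:
  dp:
    - [0,0,-3]
    - [0,0,-4]
    - [0,0,-4]
    - [0,0,-4]
    - [0,0,-4]
    - [0,0,-4]
    - [0,0,-4]
    - [0,0,-3]
    - [0,0,0]
  rotation:
    - [0,0,0]
    - [0,0,0]
    - [0,0,0]
    - [0,0,0]
    - [0,0,0]
    - [0,0,0]
    - [0,0,0]
    - [0,0,0]
    - [0,0,0]
  jaw: [15,15,15,15,15,15,15,15,15]

```text
time: 19.95
tcp_pos: [0.5505, -0.0822, 0.0968]
orientation: [-2.432, -1.988, 0.001]
contact_force: [0.3, -0.5, -1.4]
opening: 0.248
finger_force: 59.1
```

send_rows:
  dp:
    - [0,0,-0.7]
    - [0,0,-0.7]
    - [0,0,-0.4]
    - [0,0,0]
  rotation:
    - [0,0,0]
    - [0,0,0]
    - [0,0,0]
    - [0,0,0]
  jaw: [15,15,15,15]

```text
time: 20.35
tcp_pos: [0.5507, -0.0821, 0.0955]
orientation: [2.432, 1.989, 0.0]
contact_force: [0.1, 0.3, -1.3]
opening: 0.246
finger_force: 59.1
```

send_rows:
  dp:
    - [0,0,-0.4]
    - [0,0,-0.3]
    - [0,0,0]
  rotation:
    - [0,0,0]
    - [0,0,0]
    - [0,0,0]
  jaw: [15,15,15]

```text
time: 20.65
tcp_pos: [0.5506, -0.0821, 0.0948]
orientation: [2.432, 1.989, 0.0]
contact_force: [1.2, -0.4, -1.7]
opening: 0.253
finger_force: 59.1
```

send_rows:
  dp:
    - [0,0,-0.4]
    - [0,0,-0.2]
    - [0,0,0]
  rotation:
    - [0,0,0]
    - [0,0,0]
    - [0,0,0]
  jaw: [15,15,15]

```text
time: 20.95
tcp_pos: [0.5506, -0.0821, 0.0947]
orientation: [2.432, 1.988, 0.001]
contact_force: [-1.9, 0.5, 4.4]
opening: 0.25
finger_force: 60.0
```

send_rows:
  dp:
    - [0,0,-0.2]
    - [0,0,0]
  rotation:
    - [0,0,0]
    - [0,0,0]
  jaw: [15,15]

```text
time: 21.15
tcp_pos: [0.5506, -0.0821, 0.0947]
orientation: [2.432, 1.988, 0.001]
contact_force: [-2.2, -0.5, 6.2]
opening: 0.248
finger_force: 60.3
```

The collar is seated at about 7 N. Releasing slowly, then retreating upward.

send_rows:
  dp:
    - [0,0,0.4]
    - [0,0,0]
    - [0,0,0]
    - [0,0,0]
    - [0,0,0]
    - [0,0,0]
    - [0,0,0]
    - [0,0,0]
  rotation:
    - [0,0,0]
    - [0,0,0]
    - [0,0,0]
    - [0,0,0]
    - [0,0,0]
    - [0,0,0]
    - [0,0,0]
    - [0,0,0]
  jaw: [15,24,28,32,36,40,44,46]

```text
time: 21.95
tcp_pos: [0.5506, -0.0821, 0.0944]
orientation: [2.432, 1.989, 0.0]
contact_force: [0.9, -0.8, -0.3]
opening: 0.541
finger_force: 0.0
```

send_rows:
  dp:
    - [0,0,5]
    - [0,0,10]
    - [0,0,15]
    - [0,0,20]
    - [0,0,25]
    - [0,0,25]
    - [0,0,20]
    - [0,-40,5]
    - [0,-40,0]
    - [0,-20,0]
  rotation:
    - [0,0,0]
    - [0,0,0]
    - [0,0,0]
    - [0,0,0]
    - [0,0,0]
    - [0,0,0]
    - [0,0,0]
    - [0,0,0]
    - [0,0,0]
    - [0,0,0]
  jaw: [46,46,46,46,46,46,46,46,46,46]

```text
time: 22.95
tcp_pos: [0.5508, -0.1845, 0.2209]
orientation: [2.432, 1.986, 0.001]
contact_force: [0.3, -0.4, -0.1]
opening: 0.54
finger_force: 0.0
```

```bash
python3 st.py
python3 - <<'E'
from h import *
f=lambda im,x,y,w,h,k: cv2.resize(im[y:y+h,x:x+w],(w*k,h*k),interpolation=cv2.INTER_CUBIC)
a=f(snapshot("side"),235,120,100,150,4);b=f(snapshot("top"),230,170,90,150,4)
cv2.imwrite("pics/e1.png",np.hstack([a,b]))
E
```

```text
22.95 [ 0.5508 -0.1845  0.2209] z [ 0.0019 -0.0013 -1.    ] y yaw -11.534906156180737 F [ 0.3205 -0.3836 -0.0672] op 0.5404463531109098 0.0 q6 1.4492736266601949
```

View pics/e1.png

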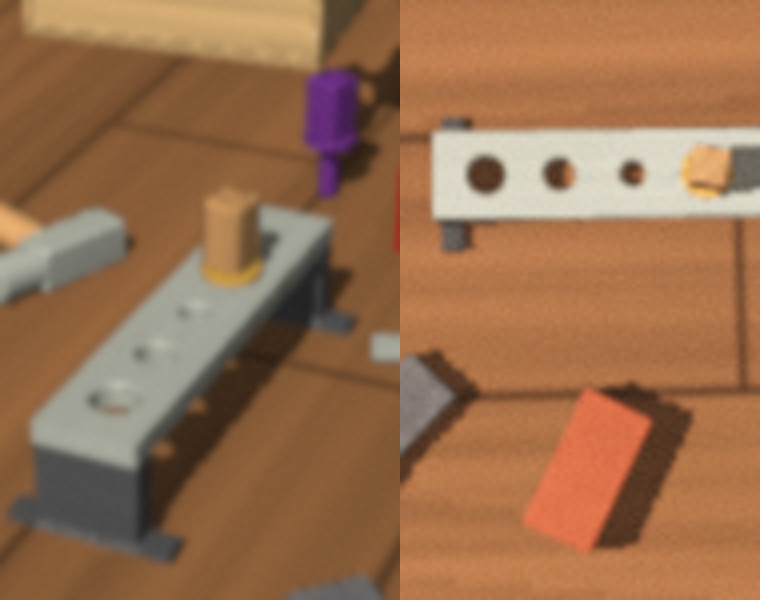

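The pin stands upright with its collar flat in the fourth (12 mm) hole, side crop (232,240). The gripper is clear and the neighbouring objects haven't moved.

```bash
python3 -c "
from station import hand_in; print(hand_in())"
```

```text
the job is handed in; nothing more can be done
None
```

Job handed in: the pin passed the 24, 20, 16 and 12 mm holes, was refused by the 8 mm hole at about 10 N, and now stands upright and released, collar flat, in the 12 mm hole.

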